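Open the filter cover of the packing-table dust extractor

ROBOT

A 6-joint arm with a two-finger parallel gripper is mounted at the origin on the work surface. World frame = base frame: x ahead of the robot, y to its left, z up, the work surface at z = 0. Lengths are in m, angles in rad, forces in N, time in s.
With the tool pointing down it reaches from about 0.375 to 0.9 m from the base axis. Payload 3.1 kg.
Tool frame: the origin (TCP) lies midway between the tips of the shut fingers; the grasp point (between the pads) lies manip.grip_depth behind it (manip.grip_depth is the distance from the TCP to the grasp point, in m); z points along the fingers, y is the direction in which the jaws open and shut (so a half turn about z gives the same grasp; the last joint's range is limited). The gripper opens to 85 mm and grips with 20 to 120 N. Pads are 22 mm wide; open, the fingers measure 114 mm over their backs; the gripper's body (76 mm by 85 mm) begins 54 mm behind the grasp point. The pads swing forward as they close: fully open they stand 13 mm farther back than shut.
Start: joints at [0.977, 0.527, 1.433, -0, 1.181, -0.178], TCP at [0.252, 0.572, 0.231] pointing down, gripper open.
Joint ranges: [-3.08, 3.08], [-0.75, 2.2], [0.22, 2.44], [-1.43, 4.57], [0, 2.65], [-2.85, 2.85]. Speed limits (rad/s): [2.79, 2.79, 3.14, 3.14, 3.14, 3.14].

INTERFACE

Orientations are given as a unit quaternion [x, y, z, w].
In Python, from station import manip, vision gives the robot as it stands.
- The arm moves only by the shell command python3 -m crank 'ROWS' [FORCE]. ROWS is JSON, a list of rows, each an object with "grip": the closure, from 0 (fully open) to 1 (shut); "offset": the shift along the tool's x, y, z in mm, a list of three; "angular": the turn, a rotation vector about the tool's x, y, z in degrees, a list of three. A call has 1 to 10 rows; each row is the pose to reach, as a shift and turn from the pose commanded when the call began, along the tool's axes at that moment; what a row does not reach only later rows make up. A row lasts 1/10 s, in which the tool goes at most 50 mm and 8.59 degrees, less where a joint would pass 70% of its speed; a pose out of reach is approached as far as the arm can. A call with a gripper value outside its range is refused whole. The fingers move at their own pace and stop on an object; FORCE is the grip in N (left out, the last holds). Time passes only in rows, so rows that repeat a pose let the fingers close. It gives the time, the measured TCP pose, the force and the opening at its end, in the units of the state.
- manip.sense(): the state, without advancing time (a new reading comes with each control period).
- vision.snapshot(name): name is "scene" or "side" or "wrist"; returns a dict with "pixels" (420x560x3 uint8, red, green, blue), "intrinsics" (3x3 intrinsics, pixels), "dist" ([k1, k2, p1, p2, k3] as OpenCV has them; the pictures are not rectified), "R" (3x3) and "t" (3): a world point X has camera coordinates R X + t. Camera axes: x right, y down, z forward; pixel columns grow to the right and rows downward; lengths in m; the calibration is good to about 2 mm. A picture is of the moment at which its call begins. There is no depth.
- manip.sign_off(): hands the job in, once; it reports no verdict.
The state is a dict: "t": time; "q": joint angles; "qd": joint speeds; "tau": joint torques, N m; "tcp_pos": TCP position; "tool_rot": TCP orientation; "force": force on the tool from outside, world axes, zero at the start; "ft_torque": the same for the moment, N m; "finger_gap": opening from 0.0 (shut) to 1.0 (fully open).
Only numpy, scipy, OpenCV 4.12 (cv2) and the standard library are available. Lean on these libraries where they do the work, as an engineer would, in place of code of your own. Each camera call takes 0.05 s, during which the arm holds its last target.

TASK

Open the filter compartment of the dust extractor's white filter box: with closed fingertips press the black snap tab down until it is fully in, then push the released cover by its ridge along its guides, off its seat and onto the parking end, so that the whole filter is uncovered. Only press and push: do not pick up or tip the cover, and leave the jars, the cup and the carton standing where they are.

Things in the scene. Friction and masses are not known exactly. Their poses are not given: they have to be found in the camera images.
- extractor: White filter box, fixed to the table, 150 (x) x 270 (y) x 94 mm high. Origin: centre of its underside, on the table; z up. A guideway runs along y on top: filter under the seated cover at the -y end, snap tab in the middle, empty parking end at +y. A grey round spigot (52 mm across, 30 mm long) sticks out of the +y end wall.
- guideway (a point): Middle of the guideway's length, extractor x = 0, y = 0, z = 80 mm: the height of its two side runners (x 35 to 51.5 mm each side), on which the cover slides. Between them a channel 70 mm wide lies 4 mm lower. Side walls beyond 51.5 mm rise 10.5 mm; over the seat (y -135 to -20 mm) lips overhang the cover's side edges, 92 mm free between, top 14 mm up. Axes as the extractor's.
- filter (a point): Centre of the pleated white paper filter under the seated cover, extractor y = -74 mm, z = 78 mm. It lies from y = -118 to -30 mm, 62 mm wide. Axes as the extractor's.
- end_stop (a point): Middle of the stop that limits the cover at the parking end: its face is at extractor y = +127 mm, its top at z = 88 mm (this point is on the face's top edge).
- tab (a joint): Snap tab's depth in m: 0 fully up (blocks the cover), 0.013 fully in. At the start 0 to 0.003. It moves straight down, resists with about 5 N and stays where it is left (no spring back). From about 0.010 on the cover passes over it.
- tab_top (a point): Centre of the top face of the black snap tab, 40 mm (x) x 34 mm (y), at extractor x = 0, y = +6 mm; the top is at z = 90 mm fully up, 77 mm fully in. The seated cover's edge is about 4 mm from the tab. Axes as the extractor's.
- cover: Loose grey plastic cover, about 0.2 kg: plate 100 (x) x 110 (y) x 8 mm with a wedge ridge on top, 76 mm wide, 14 mm high: upright face towards -y, long slope down to +y. Origin: centre of its underside; axes as the extractor's. Seated at about extractor y = -70 mm, z = 80 mm, blocked to +y by the tab; against the end stop at y = +72 mm.
- push_face (a point): Middle of the upright face of the cover's ridge, 15 mm to -y of the cover's origin, 15 mm above its underside (95 mm above the table). The face spans 7 mm above and below, 38 mm to either side. Behind it (-y) lie 40 mm of bare plate, 7 mm below this point. Push towards the extractor's +y. Axes as the cover's.
- jar: Bystander: clear, slightly frosted plastic jar with black lid, 70 mm across, 105 mm high. Origin: centre of its underside.
- small_jar: Bystander: small amber glass jar with black lid, 48 mm across, 75 mm high. Origin: centre of its underside.
- cup: Bystander: steel measuring cup, 68 mm across, 70 mm high. Origin: centre of its underside.
- carton: Bystander: small cardboard carton 50 x 75 x 40 mm high, between the filter box and the robot. Origin: centre of its underside.
Things that resemble listed ones, but are neither listed nor needed, are in the scene too. What is meant by the cover is not brown, and is the larger of those in its own colour.

How it is judged:
On the way, in this order (a step that is already met when the one before it is completed fails the run):
1. the snap tab is pressed in while the cover is still on its seat (value of joint tab above 0.01 m and y of push_face in the frame of extractor below -0.072 m), for 0.1 s.
2. the cover is pushed off its seat and the filter is uncovered (y of push_face in the frame of extractor above 0.015 m), for 0.2 s.
At the end, for the whole second after the job is handed in: Cover flat in its guides on the parking end (4 mm in height, 6 mm sideways, 0.06 rad tilt, 0.08 rad yaw), at rest, at least about 100 mm from its seat so the whole filter is uncovered; tab still in (over 9.5 mm); every bystander within 30 mm of its start (y of push_face in the frame of extractor between 0.015 and 0.062 m and x of push_face in the frame of extractor between -0.006 and 0.006 m and z of push_face in the frame of extractor between 0.091 and 0.099 m and angle between cover's own z axis and vertical below 0.06 rad and angle between the y axis of cover and the y axis of extractor, either way round below 0.08 rad and value of joint tab above 0.0095 m and linear speed of cover below 0.01 m/s and distance of each of jar, small_jar, cup, carton from where it was at the start of the episode below 0.03 m); the robot touches nothing.
It fails at once if the cover is lifted off its runners (z of push_face in the frame of extractor above 0.107 m).
It fails at once if the cover is tipped (angle between cover's own z axis and vertical above 0.25 rad).
It fails at once if a bystander is moved or carried away (distance of any of jar, small_jar, cup, carton from where it was at the start of the episode above 0.03 m).
It fails at once if a bystander is knocked over (angle between any of jar, small_jar, cup, carton's own z axis and vertical above 0.5 rad).
It also fails if it takes over 42 s, if anything falls off the work surface, if the arm or the gripper's body presses on something with over 40 N, if the wrist force passes 120 N, or if a joint passes its speed limit or range.

## Working session

There is one attempt and no reset: what is moved stays moved. The work goes in short steps, Python scripts to look and compute and a shell command to move; the robot and the scene stay as the last step left them, time stands still between calls to the robot, and variables do not carry over. Pictures are saved under pics/ and viewed, and the job is handed in when it is done.

```bash
ls; mkdir -p pics; cat > h.py <<'E'
import numpy as np, cv2
from station import manip, vision
def snap(n,f):
    s=vision.snapshot(n); cv2.imwrite(f,cv2.cvtColor(s['pixels'],cv2.COLOR_RGB2BGR))
    np.save(f+'.npy',{k:np.array(s[k]) for k in ('intrinsics','dist','R','t','pixels')},allow_pickle=True); return s
def load(f): return np.load(f+'.npy',allow_pickle=True).item()
def ray(s,uv):
    p=cv2.undistortPoints(np.array([[uv]],float),s['intrinsics'],s['dist'])[0,0]
    R=s['R'];return -R.T@s['t'], R.T@np.array([p[0],p[1],1])
def onz(s,uv,z):
    c,d=ray(s,uv);return c+d*(z-c[2])/d[2]
def proj(s,X):
    return cv2.projectPoints(np.array(X,float).reshape(-1,1,3),cv2.Rodrigues(s['R'])[0],s['t'],s['intrinsics'],s['dist'])[0][:,0]
E
python3 - <<'E'
from h import *
for n in ('scene','side','wrist'):
    s=snap(n,f'pics/{n}0.png'); print(n,-s['R'].T@s['t'])
print(manip.sense(), manip.grip_depth)
E
```

```text
pics
scene [1.04871783 0.74657359 0.68083997]
side [ 0.54703013 -0.79542481  0.49871994]
wrist [0.1899056  0.59972265 0.37363782]
{'t': 0.15, 'q': array([ 9.76478297e-01,  5.28237850e-01,  1.43358080e+00, -7.09014036e-06,
        1.18134572e+00, -1.78489589e-01]), 'qd': array([-0.00079412, -0.00306435, -0.00318433,  0.00138662,  0.00185912,
        0.00019019]), 'tau': array([ 1.11742829e-03, -4.42740762e+01, -1.78276545e+01, -2.33238898e-04,
        5.61511682e-03, -1.37769143e-05]), 'tcp_pos': array([0.25214256, 0.57131777, 0.23057612]), 'tool_rot': array([ 2.06418108e-01,  9.78463565e-01, -7.29150433e-04, -2.93120644e-04]), 'force': array([-0.49363706, -0.38570641, -0.43378039]), 'ft_torque': array([-0.04262731,  0.00452678, -0.00252675]), 'finger_gap': 0.9976352836943958} 0.0187
```

View pics/scene0.png

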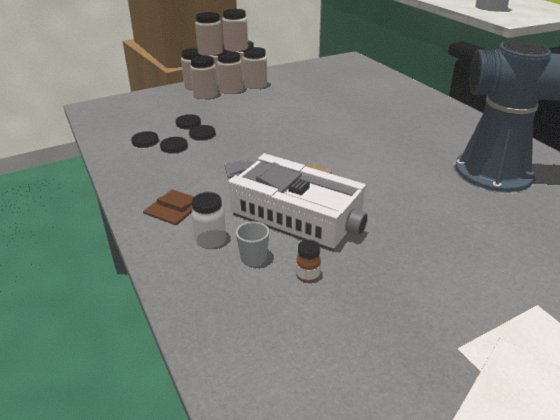

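View pics/side0.png

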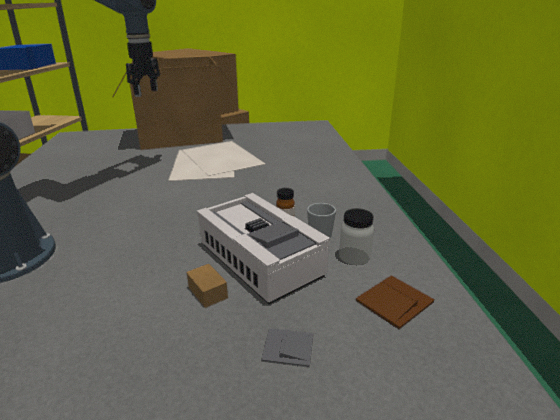

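View pics/wrist0.png

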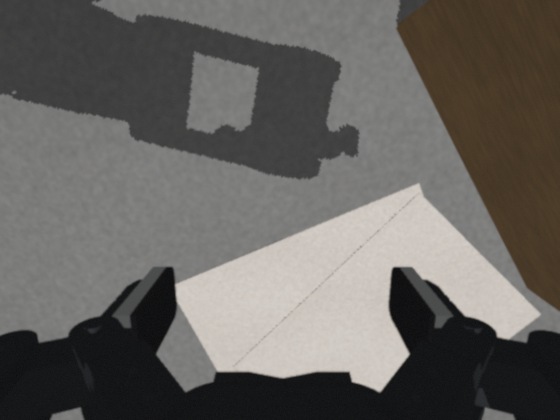

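```bash
python3 - <<'E'
from h import *
s=load('pics/scene0.png')['pixels'][:,:,::-1]; cv2.imwrite('pics/sc.png',cv2.resize(s[145:255,220:380],None,fx=5,fy=5,interpolation=cv2.INTER_CUBIC))
s=load('pics/side0.png')['pixels'][:,:,::-1]; cv2.imwrite('pics/si.png',cv2.resize(s[185:305,185:345],None,fx=5,fy=5,interpolation=cv2.INTER_CUBIC))
E
```

```text
(no output)
```

View pics/sc.png

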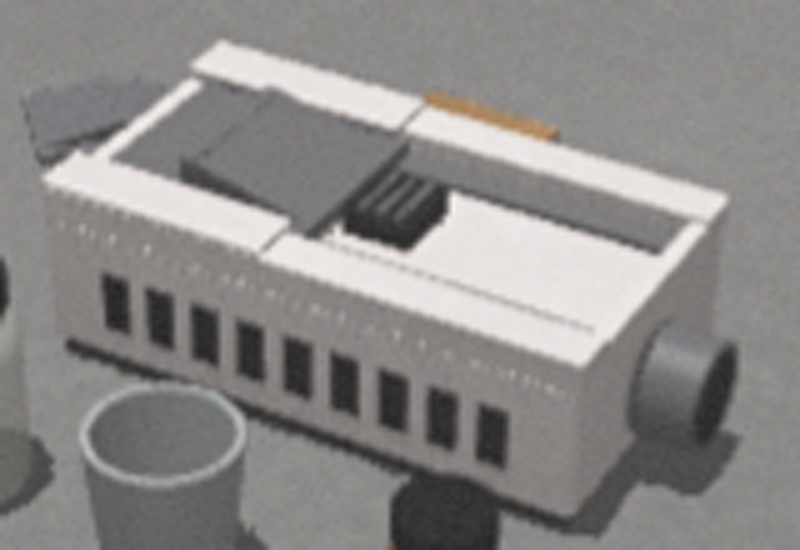

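View pics/si.png

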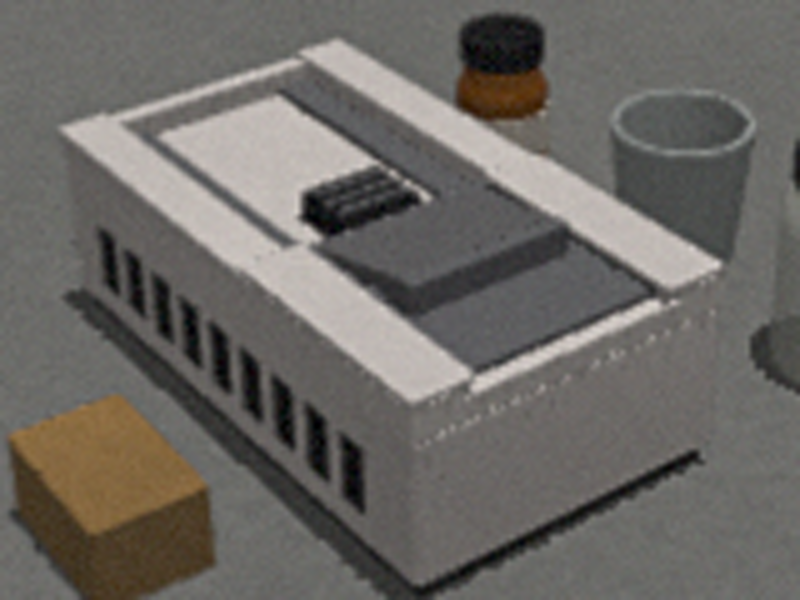

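The cover is the grey plate in the box, at side pixel (275,238). It is larger than the loose grey plate at (288,347), and the plate at (395,300) is brown, so that one is out.

```bash
python3 - <<'E'
from h import *
from scipy.optimize import least_squares
sc=load('pics/scene0.png'); si=load('pics/side0.png')
C=lambda p:(220+(p[0]+.5)/5-.5,145+(p[1]+.5)/5-.5)
D=lambda p:(185+(p[0]+.5)/5-.5,185+(p[1]+.5)/5-.5)
# local x,y,z : uv
# side camera sees -y end near; robot side is left -> which x? determine from world
S=[(D((413,402)),'nl',.094),(D((722,266)),'nr',.094),(D((62,128)),'fl',.0905),(D((335,40)),'fr',.0905),(D((418,590)),'nl',0)]
Q=[(C((215,42)),'nl',.094),(C((45,180)),'nr',.094),(C((728,197)),'fl',.0905),(C((585,365)),'fr',.0905),(C((570,515)),'fr',0)]
loc={'nl':(-.075,-.135),'nr':(.075,-.135),'fl':(-.075,.135),'fr':(.075,.135)}
A=[];B=[]
for s,L in((si,S),(sc,Q)):
    for uv,k,z in L:
        X=onz(s,uv,z);print(k,z,X.round(4));A.append(loc[k]);B.append(X[:2])
A=np.array(A);B=np.array(B)
def T(p):
    c,sn=np.cos(p[2]),np.sin(p[2]);return A@np.array([[c,sn],[-sn,c]])+p[:2]
r=least_squares(lambda p:(T(p)-B).ravel(),[.6,0,0]);p=r.x
print(p,np.degrees(p[2]));print(((T(p)-B)*1000).round(1))
np.save('pose.npy',p)
c,sn=np.cos(p[2]),np.sin(p[2]);R=np.array([[c,-sn],[sn,c]])
for n,l in (('tab',(0,.006)),('face',(0,-.085)),('beh',(0,-.105)),('end',(0,.0))):print(n,R@l+p[:2])
for f,s in(('sc',sc),('si',si)):
  for n,uvs in {'tab':(.09,),'cov':(.088,)}.items():pass
# tab top centre, ridge top edge
for s,uv,z,n in((si,D((362,188)),.09,'tab'),(si,D((413,287)),.102,'ridge l'),(si,D((570,232)),.102,'ridge r'),(sc,C((397,190)),.09,'tab'),(sc,C((185,160)),.102,'ridge R'),(sc,C((262,92)),.102,'ridge L')):
    X=onz(s,uv,z);print(n,X.round(4),'local',(R.T@(X[:2]-p[:2])).round(4))
print(R.T@(manip.sense()['tcp_pos'][:2]-p[:2]))
from scipy.spatial.transform import Rotation as Ro
print(Ro.from_quat(manip.sense()['tool_rot']).as_matrix().round(3))
for nm,s,uv,z in(('jar lid',si,(357,217),.105),('jar lid',sc,(207,201),.105),('small',sc,(309,248),.075),('cup',sc,(252,231),.07),('carton',si,(207,277),.04)):
    X=onz(s,uv,z);print(nm,X.round(3),(R.T@(X[:2]-p[:2])).round(4))
E
```

```text
nl 0.094 [ 0.585  -0.2279  0.094 ]
nr 0.094 [ 0.7112 -0.1524  0.094 ]
fl 0.0905 [0.4469 0.0035 0.0905]
fr 0.0905 [0.5725 0.0805 0.0905]
nl 0 [ 0.5857 -0.217   0.    ]
nl 0.094 [ 0.5845 -0.2284  0.094 ]
nr 0.094 [ 0.7085 -0.149   0.094 ]
fl 0.0905 [0.4434 0.0033 0.0905]
fr 0.0905 [0.5701 0.0802 0.0905]
fr 0 [0.5627 0.0672 0.    ]
[ 0.57704147 -0.07399456  0.55200096] 31.627325419816913
[[ -1.   -0.4]
 [  0.5   2.8]
 [ -4.5  -1.8]
 [ -2.4  -0.2]
 [ -1.7 -11.3]
 [ -0.5   0.1]
 [  3.2  -0.6]
 [ -1.   -1.7]
 [  0.    0.1]
 [  7.4  13.1]]
tab [ 0.57389512 -0.0688857 ]
face [ 0.62161479 -0.1463701 ]
beh [ 0.63210264 -0.16339964]
end [ 0.57704147 -0.07399456]
tab [ 0.5768 -0.0666  0.09  ] local [0.0037 0.0065]
ridge l [ 0.5903 -0.1658  0.102 ] local [-0.0368 -0.0851]
ridge r [ 0.6546 -0.133   0.102 ] local [ 0.0351 -0.0909]
tab [ 0.5705 -0.0724  0.09  ] local [-0.0047  0.0048]
ridge R [ 0.6512 -0.1227  0.102 ] local [ 0.0376 -0.0804]
ridge L [ 0.593  -0.1609  0.102 ] local [-0.032  -0.0824]
[0.06175273 0.71984297]
[[-0.915  0.404 -0.001]
 [ 0.404  0.915 -0.001]
 [ 0.    -0.002 -1.   ]]
jar lid [ 0.782 -0.097  0.105] [ 0.1625 -0.1268]
jar lid [ 0.786 -0.079  0.105] [ 0.175  -0.1141]
small [0.658 0.121 0.075] [0.1713 0.1232]
cup [0.729 0.015 0.07 ] [ 0.1759 -0.0038]
carton [ 0.473 -0.178  0.04 ] [-0.1427 -0.0341]
```

```bash
cat >> h.py <<'E'
from scipy.spatial.transform import Rotation as Ro
P=np.array([0.5766,-0.0742,0.0]) # overwritten
try: P=np.load('pose.npy')
except Exception: pass
def w(l):
    c,s=np.cos(P[2]),np.sin(P[2]);return np.array([c*l[0]-s*l[1]+P[0],s*l[0]+c*l[1]+P[1],l[2]])
def l_(X):
    c,s=np.cos(P[2]),np.sin(P[2]);d=np.array(X[:2])-P[:2];return np.array([c*d[0]+s*d[1],-s*d[0]+c*d[1],X[2]])
def to(l):
    """offset mm & turn deg in tool axes to reach local point with tool x along local y, tool down"""
    s=manip.sense();R=Ro.from_quat(s['tool_rot'])
    off=R.inv().apply(w(l)-s['tcp_pos'])*1000
    y=np.array([-np.sin(P[2]),np.cos(P[2]),0]);z=np.array([0,0,-1.]);T=Ro.from_matrix(np.c_[y,np.cross(z,y),z])
    print('target',w(l).round(4),'off',off.round(1),'rot',np.degrees((R.inv()*T).as_rotvec()).round(2))
def st():
    s=manip.sense();print('t',round(s['t'],2),'local mm',(l_(s['tcp_pos'])*1000).round(1),'F',np.round(s['force'],1),'gap',round(s['finger_gap'],3),'q',np.round(s['q'],2))
E
python3 - <<'E'
from h import *
from scipy.optimize import least_squares
A=np.array([(-.075,-.135),(.075,-.135),(-.075,.135),(.075,.135)]*2)
B=np.array([(.585,-.2279),(.7112,-.1524),(.4469,.0035),(.5725,.0805),(.5845,-.2284),(.7085,-.149),(.4434,.0033),(.5701,.0802)])
def T(p):
    c,sn=np.cos(p[2]),np.sin(p[2]);return A@np.array([[c,sn],[-sn,c]])+p[:2]
p=least_squares(lambda p:(T(p)-B).ravel(),[.6,0,0.5]).x;print(p,np.degrees(p[2]));print(((T(p)-B)*1000).round(1));np.save('pose.npy',p)
import h;h.P=p
to((0,.008,.15));st()
E
```

```text
[ 0.5777625 -0.073775   0.5436098] 31.14654704879165
[[-1.6 -0.2]
 [ 0.6  1.9]
 [-3.2 -0.5]
 [-0.4  0.1]
 [-1.1  0.3]
 [ 3.3 -1.5]
 [ 0.3 -0.3]
 [ 2.   0.4]]
target [ 0.5736 -0.0669  0.15  ] off [-551.9 -453.9   81.1] rot [-9.000e-02  1.000e-02  3.503e+01]
t 0.15 local mm [ 55.  720.5 230.6] F [-0.5 -0.4 -0.4] gap 0.998 q [ 0.98  0.53  1.43 -0.    1.18 -0.18]
```

```bash
python3 -m crank '[{"grip":1,"offset":[-20,-16,0],"angular":[0,0,4]},{"grip":1,"offset":[-55,-45,0],"angular":[0,0,8]},{"grip":1,"offset":[-90,-74,0],"angular":[0,0,12]},{"grip":1,"offset":[-125,-103,0],"angular":[0,0,16]},{"grip":1,"offset":[-160,-132,0],"angular":[0,0,20]},{"grip":1,"offset":[-195,-160,0],"angular":[0,0,24]},{"grip":1,"offset":[-230,-189,0],"angular":[0,0,28]},{"grip":1,"offset":[-265,-218,0],"angular":[0,0,32]},{"grip":1,"offset":[-300,-247,0],"angular":[0,0,35]},{"grip":1,"offset":[-335,-276,0],"angular":[0,0,35]}]' 60
python3 - <<'E'
from h import *
to((0,.008,.20));st()
E
```

```text
t: 1.15
tcp_pos: [0.4478, 0.1822, 0.2313]
tool_rot: [0.491, 0.871, 0.0, -0.0]
force: [-0.1, -0.4, 0.8]
finger_gap: -0.001
target [ 0.5736 -0.0669  0.2   ] off [-278.3  -21.1   31.2] rot [-0.   -0.01 -0.02]
t 1.15 local mm [ 21.2 286.3 231.3] F [-0.1 -0.4  0.8] gap -0.001 q [ 0.15  0.34  1.78  0.    1.02 -0.39]
```

```bash
python3 -m crank '[{"grip":1,"offset":[-40,-3,0],"angular":[0,0,0]},{"grip":1,"offset":[-85,-7,0],"angular":[0,0,0]},{"grip":1,"offset":[-130,-10,5],"angular":[0,0,0]},{"grip":1,"offset":[-175,-13,10],"angular":[0,0,0]},{"grip":1,"offset":[-220,-17,20],"angular":[0,0,0]},{"grip":1,"offset":[-255,-19,40],"angular":[0,0,0]},{"grip":1,"offset":[-270,-20,60],"angular":[0,0,0]},{"grip":1,"offset":[-270,-20,80],"angular":[0,0,0]},{"grip":1,"offset":[-270,-20,80],"angular":[0,0,0]}]'
python3 - <<'E'
from h import *
to((0,.008,.1));st()
snap('wrist','pics/w1.png');snap('side','pics/s1.png');s=snap('scene','pics/c1.png')
a=cv2.imread('pics/s1.png')[140:320,170:370];b=cv2.imread('pics/c1.png')[110:290,200:400]
cv2.imwrite('pics/m1.png',cv2.resize(np.hstack([a,b]),None,fx=2,fy=2,interpolation=cv2.INTER_CUBIC))
E
```

```text
t: 2.05
tcp_pos: [0.5679, -0.0576, 0.1483]
tool_rot: [0.492, 0.871, -0.001, -0.003]
force: [0.3, 0.7, -0.9]
finger_gap: -0.001
target [ 0.5736 -0.0669  0.1   ] off [-11.2   0.3  48.3] rot [-0.27 -0.31 -0.05]
t 2.05 local mm [-1.000e-01  1.900e+01  1.483e+02] F [ 0.3  0.7 -0.9] gap -0.001 q [-0.3   0.57  1.64  0.    0.94 -0.84]
```

View pics/m1.png

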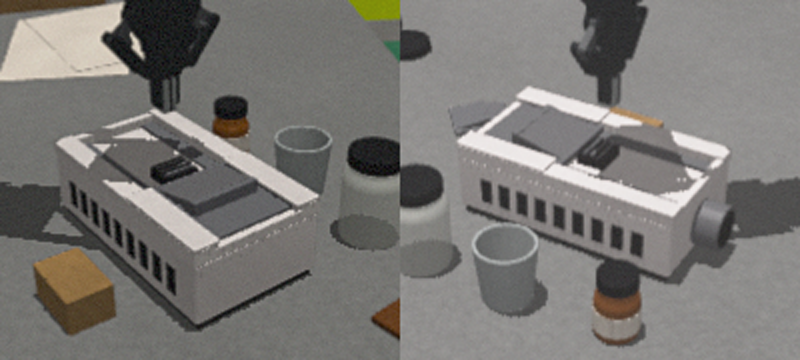

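View pics/w1.png

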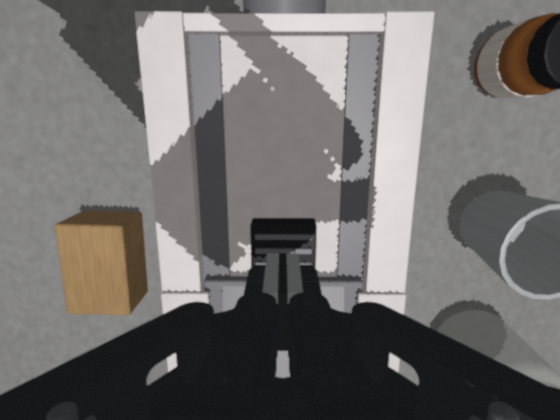

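Wrist view: the tab spans columns 251–315, with its +y edge at row 220. The gripper is in line with the guideway. I'll check these positions against the pose.

```bash
python3 - <<'E'
from h import *
s=load('pics/w1.png')
for n,uv,z in(('tab +y l',(251,220),.09),('tab +y r',(315,220),.09),('outer fl',(138,12),.0905),('outer fr',(433,12),.0905),('carton',(100,215),.04),('cover edge l',(205,279),.088),('cover edge r',(362,279),.088),('wall in l',(187,32),.0905),('wall in r',(383,32),.0905)):
    print(n,(l_(onz(s,uv,z))*1000).round(1))
to((0,.008,.1));st()
E
```

```text
tab +y l [-18.4  25.8  90. ]
tab +y r [19.4 25.9 90. ]
outer fl [-72.5 135.3  90.5]
outer fr [ 75.7 135.1  90.5]
carton [-133.5   14.4   40. ]
cover edge l [-48.2 -13.3  88. ]
cover edge r [ 49.7 -13.1  88. ]
wall in l [-48.6 126.4  90.5]
wall in r [ 51.5 126.3  90.5]
target [ 0.5736 -0.0669  0.1   ] off [-10.1  -2.2  51.9] rot [0.02 0.02 0.06]
t 2.2 local mm [  2.2  18.2 151.9] F [ 0.1 -1.1  0.2] gap 0.001 q [-0.29  0.56  1.64  0.    0.94 -0.84]
```

```bash
python3 -m crank '[{"grip":1,"offset":[-9,-2,15],"angular":[0,0,0]},{"grip":1,"offset":[-9,-2,30],"angular":[0,0,0]},{"grip":1,"offset":[-9,-2,45],"angular":[0,0,0]},{"grip":1,"offset":[-9,-2,54],"angular":[0,0,0]},{"grip":1,"offset":[-9,-2,54],"angular":[0,0,0]},{"grip":1,"offset":[-9,-2,54],"angular":[0,0,0]}]'
python3 - <<'E'
from h import *
to((0,.008,.077));st()
E
```

```text
t: 2.8
tcp_pos: [0.5733, -0.0663, 0.0975]
tool_rot: [0.491, 0.871, 0.0, 0.0]
force: [0.2, 1.1, 0.8]
finger_gap: -0.001
target [ 0.5736 -0.0669  0.077 ] off [-0.7 -0.1 20.5] rot [0.02 0.03 0.04]
t 2.8 local mm [ 0.1  8.7 97.5] F [0.2 1.1 0.8] gap -0.001 q [-0.31  0.65  1.67 -0.    0.83 -0.85]
```

```bash
python3 -m crank '[{"grip":1,"offset":[0,0,4],"angular":[0,0,0]},{"grip":1,"offset":[0,0,8],"angular":[0,0,0]},{"grip":1,"offset":[0,0,11],"angular":[0,0,0]},{"grip":1,"offset":[0,0,14],"angular":[0,0,0]},{"grip":1,"offset":[0,0,17],"angular":[0,0,0]},{"grip":1,"offset":[0,0,19],"angular":[0,0,0]},{"grip":1,"offset":[0,0,20],"angular":[0,0,0]},{"grip":1,"offset":[0,0,20],"angular":[0,0,0]}]'
python3 - <<'E'
from h import *
st()
E
```

```text
t: 3.6
tcp_pos: [0.5735, -0.0663, 0.0777]
tool_rot: [0.491, 0.871, 0.0, 0.001]
force: [0.5, -0.1, 5.2]
finger_gap: 0.003
t 3.6 local mm [ 0.2  8.6 77.7] F [ 0.5 -0.1  5.2] gap 0.003 q [-0.31  0.68  1.68  0.    0.79 -0.85]
```

Force is 5 N at z = 77.7 mm. I'll press a little further until it bottoms out.

```bash
python3 -m crank '[{"grip":1,"offset":[0,0,1],"angular":[0,0,0]},{"grip":1,"offset":[0,0,2],"angular":[0,0,0]},{"grip":1,"offset":[0,0,2],"angular":[0,0,0]}]'
python3 - <<'E'
from h import *
st()
E
```

```text
t: 3.9
tcp_pos: [0.5735, -0.0663, 0.077]
tool_rot: [0.491, 0.871, 0.0, 0.001]
force: [-1.8, 0.8, 13.0]
finger_gap: 0.004
t 3.9 local mm [ 0.2  8.6 77. ] F [-1.8  0.8 13. ] gap 0.004 q [-0.31  0.68  1.68 -0.    0.78 -0.85]
```

The tab bottomed at z = 77.0 mm, with the force rising to 13 N. Next I'll lift and go behind the ridge.

```bash
python3 -m crank '[{"grip":1,"offset":[0,0,-15],"angular":[0,0,0]},{"grip":1,"offset":[0,0,-40],"angular":[0,0,0]},{"grip":1,"offset":[-10,0,-60],"angular":[0,0,0]},{"grip":1,"offset":[-40,0,-60],"angular":[0,0,0]},{"grip":1,"offset":[-75,0,-60],"angular":[0,0,0]},{"grip":1,"offset":[-105,0,-60],"angular":[0,0,0]},{"grip":1,"offset":[-114,0,-60],"angular":[0,0,0]},{"grip":1,"offset":[-114,0,-60],"angular":[0,0,0]},{"grip":1,"offset":[-114,0,-60],"angular":[0,0,0]}]'
python3 - <<'E'
from h import *
to((0,-.105,.093));st()
snap('wrist','pics/w2.png');snap('side','pics/s2.png');s=snap('scene','pics/c2.png')
a=cv2.imread('pics/s2.png')[140:320,170:370];b=cv2.imread('pics/c2.png')[110:290,200:400]
cv2.imwrite('pics/m2.png',cv2.resize(np.hstack([a,b]),None,fx=2,fy=2,interpolation=cv2.INTER_CUBIC))
E
```

```text
t: 4.8
tcp_pos: [0.6305, -0.1624, 0.1344]
tool_rot: [0.491, 0.871, 0.0, -0.002]
force: [-0.8, 0.2, -0.0]
finger_gap: -0.001
target [ 0.6321 -0.1636  0.093 ] off [-2.   0.7 41.4] rot [-0.09 -0.17  0.04]
t 4.8 local mm [  -0.7 -103.1  134.4] F [-0.8  0.2 -0. ] gap -0.001 q [-0.42  0.68  1.44  0.    1.03 -0.97]
```

View pics/m2.png

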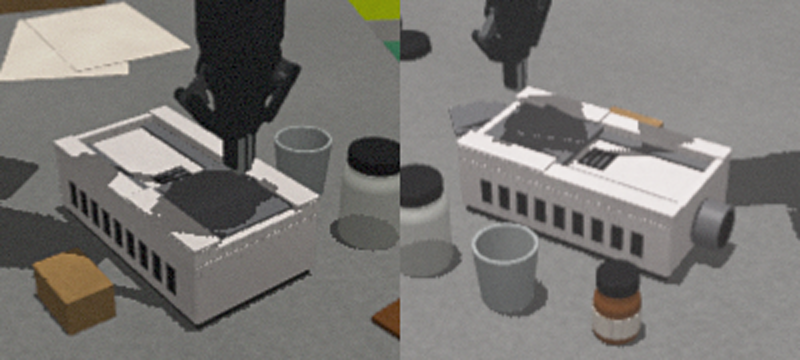

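View pics/w2.png

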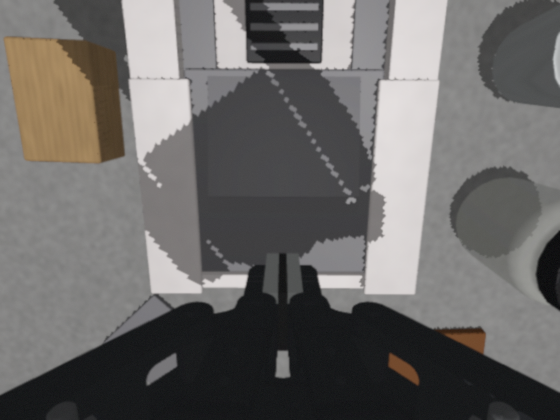

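The tab now sits flush (top right, row 60 in the wrist view) and the cover is still seated. The ridge's upright edge is at row 196.

```bash
python3 - <<'E'
from h import *
s=load('pics/w2.png')
for n,uv,z in(('ridge l',(207,196),.102),('ridge r',(361,196),.102),('plate back l',(201,272),.088),('plate back r',(365,272),.088),('front l',(187,70),.088),('front r',(383,70),.088)):
    print(n,(l_(onz(s,uv,z))*1000).round(1))
to((0.0005,-.106,.093));st()
E
```

```text
ridge l [-38.3 -75.9 102. ]
ridge r [ 39.5 -75.7 102. ]
plate back l [ -47.2 -124.2   88. ]
plate back r [  47.6 -124.    88. ]
front l [-47.6 -15.1  88. ]
front r [ 49.5 -15.   88. ]
target [ 0.633  -0.1642  0.093 ] off [-3.   0.6 42.1] rot [-0.05 -0.1   0.1 ]
t 4.95 local mm [-1.000e-01 -1.031e+02  1.351e+02] F [-0.8 -0.1 -0.5] gap -0.0 q [-0.42  0.68  1.44  0.    1.02 -0.97]
```

```bash
python3 -m crank '[{"grip":1,"offset":[-2,0,12],"angular":[0,0,0]},{"grip":1,"offset":[-2,0,24],"angular":[0,0,0]},{"grip":1,"offset":[-2,0,36],"angular":[0,0,0]},{"grip":1,"offset":[-2,0,42],"angular":[0,0,0]},{"grip":1,"offset":[-2,0,42],"angular":[0,0,0]},{"grip":1,"offset":[-2,0,42],"angular":[0,0,0]}]'
python3 - <<'E'
from h import *
st()
E
```

```text
t: 5.55
tcp_pos: [0.633, -0.1654, 0.093]
tool_rot: [0.491, 0.871, -0.0, -0.0]
force: [-0.1, 0.4, 0.3]
finger_gap: -0.002
t 5.55 local mm [-1.00e-01 -1.07e+02  9.30e+01] F [-0.1  0.4  0.3] gap -0.002 q [-0.43  0.73  1.46  0.    0.95 -0.97]
```

No contact so far. I'll start pushing gently.

```bash
python3 -m crank '[{"grip":1,"offset":[4,0,0],"angular":[0,0,0]},{"grip":1,"offset":[8,0,0],"angular":[0,0,0]},{"grip":1,"offset":[12,0,0],"angular":[0,0,0]},{"grip":1,"offset":[16,0,0],"angular":[0,0,0]},{"grip":1,"offset":[20,0,0],"angular":[0,0,0]},{"grip":1,"offset":[24,0,0],"angular":[0,0,0]},{"grip":1,"offset":[28,0,0],"angular":[0,0,0]},{"grip":1,"offset":[32,0,0],"angular":[0,0,0]},{"grip":1,"offset":[36,0,0],"angular":[0,0,0]},{"grip":1,"offset":[40,0,0],"angular":[0,0,0]}]'
python3 - <<'E'
from h import *
st()
snap('wrist','pics/w3.png');st()
E
```

```text
t: 6.55
tcp_pos: [0.6122, -0.1309, 0.0934]
tool_rot: [0.491, 0.871, -0.0, 0.0]
force: [0.4, -1.6, 1.5]
finger_gap: 0.001
t 6.55 local mm [ -0.1 -66.8  93.4] F [ 0.4 -1.6  1.5] gap 0.001 q [-0.39  0.7   1.54 -0.    0.9  -0.93]
t 6.6 local mm [ -0.2 -65.8  93.2] F [ 0.5 -1.1  0.6] gap -0.0 q [-0.39  0.7   1.54  0.    0.9  -0.93]
```

View pics/w3.png

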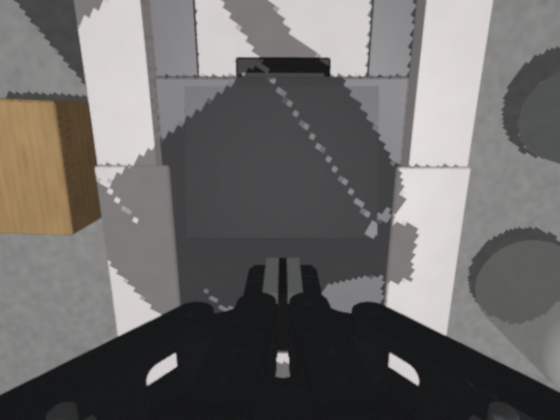

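The cover is sliding over the tab, with its front edge at row 77, and it stays straight.

```bash
python3 - <<'E'
from h import *
s=load('pics/w3.png')
for uv,z in(((155,77),.088),((410,77),.088)): print((l_(onz(s,uv,z))*1000).round(1))
E
python3 -m crank '[{"grip":1,"offset":[5,0,0],"angular":[0,0,0]},{"grip":1,"offset":[10,0,0],"angular":[0,0,0]},{"grip":1,"offset":[15,0,0],"angular":[0,0,0]},{"grip":1,"offset":[20,0,0],"angular":[0,0,0]},{"grip":1,"offset":[25,0,0],"angular":[0,0,0]},{"grip":1,"offset":[30,0,0],"angular":[0,0,0]},{"grip":1,"offset":[35,0,0],"angular":[0,0,0]},{"grip":1,"offset":[40,0,0],"angular":[0,0,0]},{"grip":1,"offset":[45,0,0],"angular":[0,0,0]},{"grip":1,"offset":[50,0,0],"angular":[0,0,0]}]'
python3 - <<'E'
from h import *
snap('wrist','pics/w4.png');st()
E
```

```text
[-49.2  14.3  88. ]
[50.  14.4 88. ]
t: 7.6
tcp_pos: [0.5861, -0.0879, 0.0932]
tool_rot: [0.491, 0.871, -0.0, -0.0]
force: [-0.2, -1.9, -0.1]
finger_gap: 0.002
t 7.65 local mm [ -0.4 -15.4  93.2] F [ 1.1 -0.3 -0.2] gap 0.001 q [-0.34  0.67  1.63  0.    0.85 -0.88]
```

View pics/w4.png

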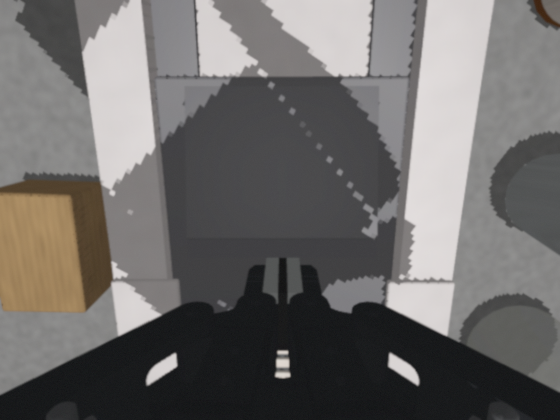

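```bash
python3 -m crank '[{"grip":1,"offset":[6,0,0],"angular":[0,0,0]},{"grip":1,"offset":[12,0,0],"angular":[0,0,0]},{"grip":1,"offset":[18,0,0],"angular":[0,0,0]},{"grip":1,"offset":[24,0,0],"angular":[0,0,0]},{"grip":1,"offset":[30,0,0],"angular":[0,0,0]},{"grip":1,"offset":[36,0,0],"angular":[0,0,0]},{"grip":1,"offset":[41,0,0],"angular":[0,0,0]},{"grip":1,"offset":[45,0,0],"angular":[0,0,0]},{"grip":1,"offset":[48,0,0],"angular":[0,0,0]},{"grip":1,"offset":[49,0,0],"angular":[0,0,0]}]'
python3 - <<'E'
from h import *
snap('wrist','pics/w5.png');st()
E
```

```text
t: 8.65
tcp_pos: [0.5609, -0.0462, 0.0933]
tool_rot: [0.491, 0.871, -0.0, -0.0]
force: [0.3, -0.6, -0.6]
finger_gap: -0.003
t 8.7 local mm [-0.2 32.4 93.3] F [ 0.   1.2 -1. ] gap 0.004 q [-0.28  0.64  1.7   0.    0.8  -0.83]
```

View pics/w5.png

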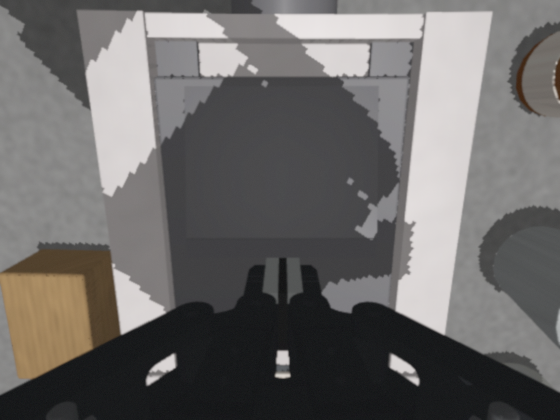

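The cover's front edge is about 14 mm short of the stop, so the face is at about 43 mm. I'll back off, then lift.

```bash
python3 -m crank '[{"grip":1,"offset":[-4,0,0],"angular":[0,0,0]},{"grip":1,"offset":[-8,0,0],"angular":[0,0,0]},{"grip":1,"offset":[-8,0,-15],"angular":[0,0,0]},{"grip":1,"offset":[-8,0,-40],"angular":[0,0,0]},{"grip":1,"offset":[-20,0,-75],"angular":[0,0,0]},{"grip":1,"offset":[-50,0,-110],"angular":[0,0,0]},{"grip":1,"offset":[-80,0,-130],"angular":[0,0,0]},{"grip":1,"offset":[-80,0,-130],"angular":[0,0,0]},{"grip":1,"offset":[-80,0,-130],"angular":[0,0,0]},{"grip":1,"offset":[-80,0,-130],"angular":[0,0,0]}]'
python3 - <<'E'
from h import *
snap('wrist','pics/w6.png');snap('side','pics/s6.png');s=snap('scene','pics/c6.png');st()
a=cv2.imread('pics/s6.png')[140:320,170:370];b=cv2.imread('pics/c6.png')[110:290,200:400]
cv2.imwrite('pics/m6.png',cv2.resize(np.hstack([a,b]),None,fx=2,fy=2,interpolation=cv2.INTER_CUBIC))
E
```

```text
t: 9.7
tcp_pos: [0.6009, -0.1141, 0.2219]
tool_rot: [0.491, 0.871, -0.0, -0.002]
force: [-0.6, 0.1, -0.0]
finger_gap: -0.0
t 9.85 local mm [ -0.6 -46.5 222. ] F [-0.6 -0.4 -0. ] gap -0.0 q [-0.37  0.52  1.47  0.    1.15 -0.91]
```

View pics/m6.png

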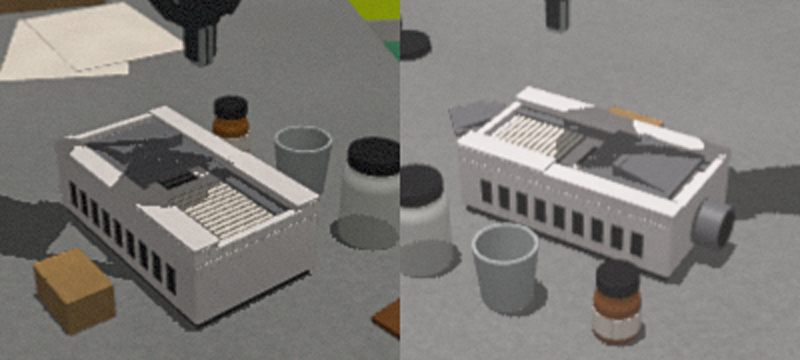

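View pics/w6.png

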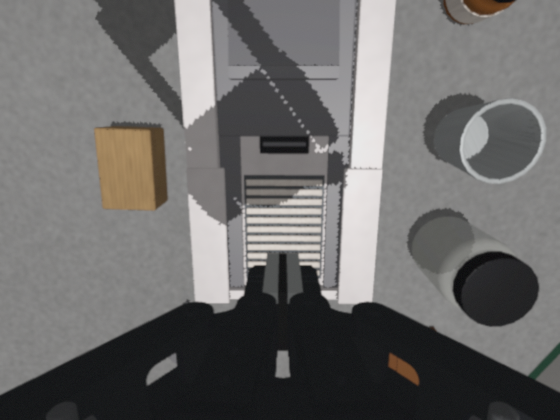

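The pleated filter is fully exposed. The cover's back edge is at row 136 and its ridge face at rows 66–80.

```bash
python3 - <<'E'
from h import *
s=load('pics/w6.png')
for n,uv,z in(('ridge top l',(229,66),.102),('top r',(340,66),.102),('ridge foot l',(229,79),.088),('back l',(217,136),.088),('back r',(351,136),.088)):print(n,(l_(onz(s,uv,z))*1000).round(1))
for n in('s','c'):
    a=cv2.imread({'s':'pics/side0.png','c':'pics/scene0.png'}[n]);b=cv2.imread(f'pics/{n}6.png')
    regs={'s':{'carton':(187,265,228,305),'jar':(345,210,375,262)},'c':{'small':(296,241,322,280),'cup':(236,225,270,265),'jar':(192,195,225,245)}}[n]
    for k,(x0,y0,x1,y1) in regs.items(): print(k,cv2.phaseCorrelate(*[cv2.cvtColor(i[y0:y1,x0:x1],6).astype(np.float32) for i in(a,b)]))
E
```

```text
ridge top l [-37.5  51.8 102. ]
top r [ 38.6  51.9 102. ]
ridge foot l [-39.8  44.6  88. ]
back l [-50.6   3.9  88. ]
back r [51.3  4.1 88. ]
carton ((0.3832034284435082, -0.010478643634527884), 0.8566321926646763)
jar ((0.11375505135368158, -0.12130403928074074), 0.9773328804675444)
small ((0.5306814942316826, -0.12701624247305787), 0.9512266194378888)
cup ((-0.04723986215432063, 0.034764696508293724), 0.9958791782458624)
jar ((0.021719302238185634, -0.010441885222441272), 1.0267585198084512)
```

```bash
python3 -c "
from h import *
print(manip.sign_off())"
```

```text
the job is handed in; nothing more can be done
None
```

I opened the filter compartment and handed the job in at about 9.9 s; the sign-off reports no verdict. I pressed the tab until it bottomed at z = 77.0 mm, where the force rose from 5 to 13 N. Then I pushed the cover by its ridge about 128 mm along the guides, backed off and lifted clear.

**Last checks, all inside the limits:**
- **Cover:** its back edge is at y ≈ +4 mm, so the push face is at about +44 mm (allowed 15 to 62). It sits within about 1 mm sideways, with no visible yaw.
- **Filter and tab:** the whole filter shows in the last pictures, and the tab looked flush.
- **Bystanders:** jar, small jar, cup and carton shifted by about half a pixel or less between the first and last pictures.
- **Robot:** the arm is well above everything, with no contact force.

**Checks that disagreed:**
- **Ridge top edge:** ray casts put it 8 to 9 mm further to +y than the plate edges and ridge foot imply (about +52 mm at the end). That could be a sloped face or my pixel reading, and either value is inside the limits.
- **Box bottom corners:** the two I measured were 11 to 15 mm inside the given outline. I fitted the box pose from the top corners only, and those agreed within about 3 mm.

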